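# Lock the weld-coupon fixture and set its thumbscrew a quarter turn off its seat

## Task

On the inspection fixture, swing the keeper bar shut over the weld test plate until it clicks past its detent and is fully home under the thumbscrew. Then turn the thumbscrew clockwise until it seats firmly, back it off a quarter turn, and finish still gripping its wing there, holding it still for the reading. Keep the bar shut, leave the test plate in its nest and leave the other things on the table alone.

Things in the scene. Friction and masses are not known exactly. Their poses are not given: they have to be found in the camera images.
- fixture: Grey plate 165 x 280 x 12 mm (x, y, z) bolted to the table; origin at the centre of its underside on the table. At y = -95 mm stands the bar's hinge post, in the middle lies the test plate in a low nest, at y = +95 mm stands the dark steel clevis (top plate 40 mm along y, from x = -22 to +28 mm, top face 62 mm above the table) that carries the thumbscrew. The clevis is open towards -x of this frame, which is where the bar swings in from.
- keeper (a joint): Angle of the keeper bar about its vertical hinge: 0 = shut (a stop), up to 1.4 rad = open, growing anticlockwise seen from above. Shut, the bar points along +y of the fixture; open, it swings towards the fixture's -x. It starts open and stays where it is left. A sprung ball in the clevis resists between about 0.07 and 0.036 rad (about 6 N pushed at the peg), then drives the bar on to its stop.
- keeper_hinge (a point): On the bar's hinge axis, 38 mm above the table, at (0, -95) mm of the fixture. The aluminium bar is 24 mm wide, 12 mm thick, reaches 207 mm from this axis, and its top is 44 mm above the table.
- keeper_peg (a point): Grip point on the bar's upright black round peg, 14 mm in diameter, on the bar's centre line 110 mm from the hinge axis. The peg stands from the bar's top (44 mm) to 105 mm above the table; this point is on its axis, 85 mm above the table. The point turns with the bar: its y axis points along the bar away from the hinge.
- thumbscrew (a joint): Angle of the thumbscrew off its seat: 0 = seated (a firm stop), growing as it is backed off (anticlockwise seen from above) up to 3.0 rad. A quarter turn off is 1.571. It starts 0.4 to 1.2 rad off its seat, turns with a light drag of about 0.05 N m, stays at one height and stays where it is left.
- wing (a point): Centre of the thumbscrew's steel wing, an upright flat bar to grip across its faces: 44 mm long (its own y axis), 10 mm thick (its own x axis), 30 mm high. The point lies on the screw's vertical axis, 100 mm above the table (38 mm above the clevis's top face), 190 mm from the hinge axis. Turns with the screw; when seated its long axis lies along the fixture's y.
- coupon: Loose dark steel weld test plate, 100 x 84 x 12 mm, 0.75 kg, with a weld seam, lying in the fixture's nest under the bar; origin at the centre of its underside, 12 mm above the table. Leave it there.
- nest (a point): Centre of the nest's floor on the fixture, 12 mm above the table; the test plate's origin lies here.
- pipe_stub: Bystander: loose short pipe, 60 mm across, 55 mm high, standing beyond the fixture; origin at the centre of its underside.
- gel_bottle: Bystander: loose white bottle, 48 mm across, 130 mm high, standing on the table; origin at the centre of its underside.
- probe: Bystander: loose black round probe, 34 mm across, 46 mm high, standing on the table; origin at the centre of its underside.
Not all that is in view belongs to the job. Of the things shaped like the coupon, the steel one is meant.

How it is judged (in metres and radians):
On the way, in this order (a step that is already met when the one before it is completed fails the run):
1. the keeper bar is shut in its detent (value of joint keeper below 0.03 rad), for 0.2 s.
2. with the bar shut, the thumbscrew is seated (value of joint keeper below 0.03 rad and value of joint thumbscrew below 0.06 rad), for 0.1 s.
At the end, for the whole second after the job is handed in: The keeper bar is shut (within 0.03 rad of its stop), the thumbscrew stands still a quarter turn off its seat (1.571 rad within 0.3 rad), the fingers still hold its wing (contact over 3 N), and the test plate lies in its nest (within 8 mm) (value of joint keeper below 0.03 rad and value of joint thumbscrew between 1.271 and 1.871 rad and velocity of joint thumbscrew between -0.1 and 0.1 rad/s and contact force between the fingers and thumbscrew above 3 N and distance between coupon and nest below 0.008 m); the arm keeps its last pose, push and grip.
It fails at once if the pipe stub is pushed away (over 25 mm) or knocked over (distance of pipe_stub from where it was at the start of the episode above 0.025 m or angle between pipe_stub's own z axis and vertical above 0.5 rad).
It fails at once if the gel bottle is pushed away (over 25 mm) or knocked over (distance of gel_bottle from where it was at the start of the episode above 0.025 m or angle between gel_bottle's own z axis and vertical above 0.5 rad).
It fails at once if the probe is pushed away (over 25 mm) or knocked over (distance of probe from where it was at the start of the episode above 0.025 m or angle between probe's own z axis and vertical above 0.5 rad).
It also fails if it takes over 51 s, if anything falls off the work surface, if the arm or the gripper's body presses on something with over 40 N, if the wrist force passes 120 N, or if a joint passes its speed limit or range.

## Robot

A 6-joint arm with a two-finger parallel gripper is mounted at the origin on the work surface. World frame = base frame: x ahead of the robot, y to its left, z up, the work surface at z = 0. Lengths are in m, angles in degrees, forces in N, time in s.
With the tool pointing down it reaches from about 0.375 to 0.9 m from the base axis. Payload 3.1 kg.
Tool frame: the origin (TCP) lies between the finger pads; the fingertips stand 11 mm ahead of it and the grasp point (between the pads) lies 8 mm behind it; x points along the fingers, y is the direction in which the jaws open and shut, and the axes are right-handed (so a half turn about x gives the same grasp; the last joint's range is limited). The gripper opens to 87 mm and grips with 3 to 60 N. Pads are 19 mm wide; open, the fingers measure 117 mm over their backs; the gripper's body (75 mm by 190 mm) begins 51 mm behind the grasp point.
Start: joints at [66.893, 30.224, 82.088, -0, 67.689, -10.227], TCP at [0.139, 0.609, 0.234] pointing down, gripper open.
Joint ranges: [-176.69, 176.69], [-43.24, 126.21], [12.49, 139.97], [-82, 262], [0, 151.66], [-163.58, 163.58]. Speed limits (degrees/s): [159.86, 159.86, 180, 180, 180, 180].

## Interface

Orientations are given as a 3x3 rotation matrix whose columns are the frame's x, y, z axes.
In Python, from rig import bot gives the robot as it stands.
- The arm moves only by the shell command python3 -m inch 'ROWS' [OPENING]. ROWS is a JSON object of lists of equal length, an entry for each row: "dp": the shift along the tool's x, y, z in mm, a list of three; "yaw": the turn about the tool's x in degrees. In form: {"dp": [[tx, ty, tz], ...], "yaw": [yaw, ...]}. A call has 1 to 20 rows; each row shifts and turns the commanded pose from where the row before left it, along the tool's axes as they then stand; what a row does not reach is not made up. A row lasts 1/12 s, in which the tool goes at most 41.7 mm and 7.16 degrees, less where a joint would pass 70% of its speed; a pose out of reach is approached as far as the arm can. A call is refused whole if a number of a shift passes 41.7 or a number of a turn 7.16, either way. A call with a gripper value outside its range is refused whole. OPENING is the finger opening in mm, from 0 to 87, set as the call begins (- or left out, the last holds). The fingers move at their own pace and stop on an object; the grip force is fixed at half the most. Time passes only in rows, so rows that do not move let the fingers close. It gives the time, the measured TCP pose, the force and the opening at its end, in the units of the state.
- bot.read_state(): the state, without advancing time (a new reading comes with each control period).
- bot.capture(name): name is "scene" or "top" or "wrist"; returns a dict with "color" (384x512x3 uint8, red, green, blue), "intrinsics" (3x3 intrinsics, pixels), "pose" (4x4, takes a point from camera to world coordinates). Camera axes: x right, y down, z forward; pixel columns grow to the right and rows downward; lengths in m; the calibration is good to about 2 mm. A picture is of the moment at which its call begins. There is no depth.
- bot.hand_in(): hands the job in, once; it reports no verdict.
The state is a dict: "time_s": time; "joint_positions": joint angles; "qvel": joint speeds; "tau": joint torques, N m; "position": TCP position; "tcp_rot": TCP orientation; "force": force on the tool from outside, world axes, zero at the start; "moment": the same for the moment, N m; "opening": opening from 0.0 (shut) to 1.0 (fully open).
Only numpy, scipy, OpenCV 4.12 (cv2) and the standard library are available. Lean on these libraries where they do the work, as an engineer would, in place of code of your own. Each camera call takes 0.05 s, during which the arm holds its last target.

## Working session

There is one attempt and no reset: what is moved stays moved. The work goes in short steps, Python scripts to look and compute and a shell command to move; the robot and the scene stay as the last step left them, time stands still between calls to the robot, and variables do not carry over. Pictures are saved under pics/ and viewed, and the job is handed in when it is done.

```bash
ls; mkdir -p pics
python3 - <<'E'
from rig import bot
import cv2, numpy as np
s=bot.read_state(); print({k:np.round(v,3).tolist() for k,v in s.items()})
for n in ("scene","top","wrist"):
    c=bot.capture(n); cv2.imwrite(f"pics/{n}0.png",c["color"][:,:,::-1]); print(n,np.round(c["intrinsics"],1).tolist(),np.round(c["pose"],4).tolist())
    np.savez(f"{n}0.npz",**c)
E
```

```text
pics
{'time_s': 0.0, 'joint_positions': [66.892, 30.279, 82.158, -0.002, 67.688, -10.227], 'qvel': [-0.018, 0.005, -0.002, 0.05, 0.078, -0.001], 'tau': [0.001, -44.005, -17.659, 0.064, 0.058, -0.0], 'position': [0.139, 0.609, 0.233], 'tcp_rot': [[-0.001, 0.223, 0.975], [-0.002, 0.975, -0.223], [-1.0, -0.002, -0.0]], 'force': [0.23, 0.476, 0.14], 'moment': [-0.038, -0.001, -0.001], 'opening': 0.997}
scene [[491.2, 0.0, 254.5], [0.0, 491.2, 200.7], [0.0, 0.0, 1.0]] [[0.5033, 0.7419, -0.443, 1.1006], [0.864, -0.4237, 0.272, -0.3284], [0.0141, -0.5196, -0.8543, 1.0703], [0.0, 0.0, 0.0, 1.0]]
top [[434.6, 0.0, 247.7], [0.0, 434.6, 191.4], [0.0, 0.0, 1.0]] [[-0.0167, -0.9896, 0.1431, 0.4484], [-0.9998, 0.0155, -0.0099, -0.0309], [0.0076, -0.1432, -0.9897, 1.1686], [0.0, 0.0, 0.0, 1.0]]
wrist [[285.7, 0.0, 260.0], [0.0, 285.7, 189.4], [0.0, 0.0, 1.0]] [[0.222, 0.9386, 0.2642, 0.0671], [0.975, -0.2133, -0.0616, 0.625], [-0.0014, 0.2713, -0.9625, 0.3836], [0.0, 0.0, 0.0, 1.0]]
```

View pics/scene0.png

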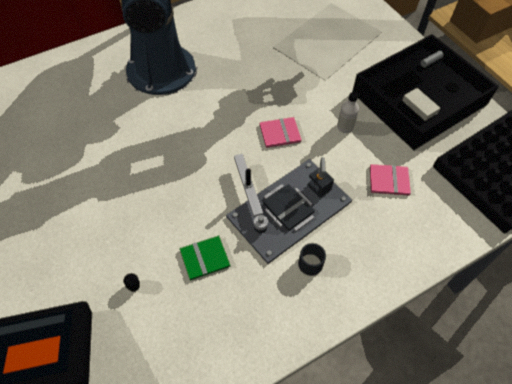

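View pics/top0.png

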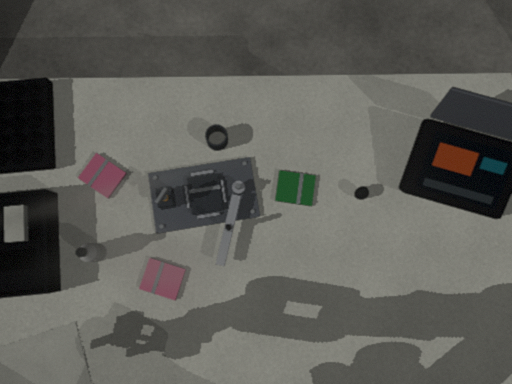

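View pics/wrist0.png

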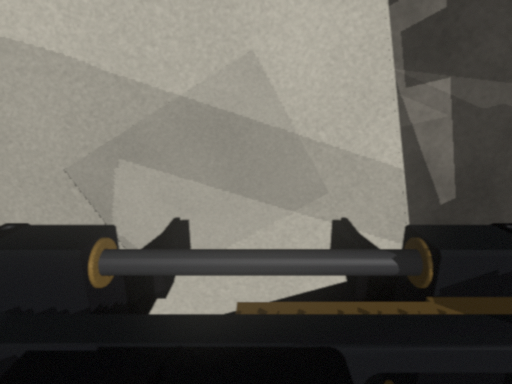

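```bash
cat > h.py <<'E'
import numpy as np, cv2
def ray(c,u,v):
    K=c["intrinsics"];P=c["pose"]; d=P[:3,:3]@np.linalg.solve(K,[u,v,1.]); return P[:3,3],d
def onz(c,u,v,z):
    o,d=ray(c,u,v); return o+d*(z-o[2])/d[2]
def proj(c,p):
    P=c["pose"]; q=P[:3,:3].T@(np.asarray(p)-P[:3,3]); q=c["intrinsics"]@q; return q[:2]/q[2]
def tri(c1,uv1,c2,uv2):
    (o1,d1),(o2,d2)=ray(c1,*uv1),ray(c2,*uv2); d1/=np.linalg.norm(d1);d2/=np.linalg.norm(d2)
    t=np.linalg.lstsq(np.c_[d1,-d2],o2-o1,rcond=None)[0]; a=o1+t[0]*d1;b=o2+t[1]*d2; return (a+b)/2,np.linalg.norm(a-b)
def crop(img,x0,y0,x1,y1,k,name):
    o=cv2.resize(img[y0:y1,x0:x1,::-1],None,fx=k,fy=k,interpolation=cv2.INTER_CUBIC); o=np.clip(o.astype(float)*1.6,0,255).astype(np.uint8); cv2.imwrite(name,o)
E
python3 - <<'E'
from h import *
t=np.load("top0.npz");s=np.load("scene0.npz")
crop(t["color"],140,145,270,270,6,"pics/tc.png"); crop(t["color"],0,0,1,1,1,"pics/x.png")
crop(s["color"],220,145,360,265,5,"pics/sc.png")
E
```

```text
(no output)
```

View pics/tc.png

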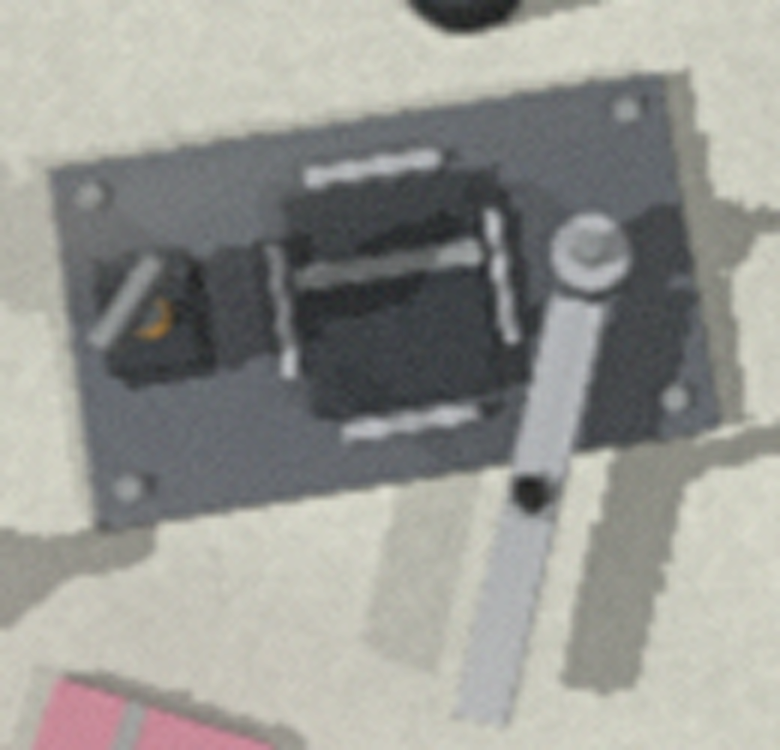

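View pics/sc.png

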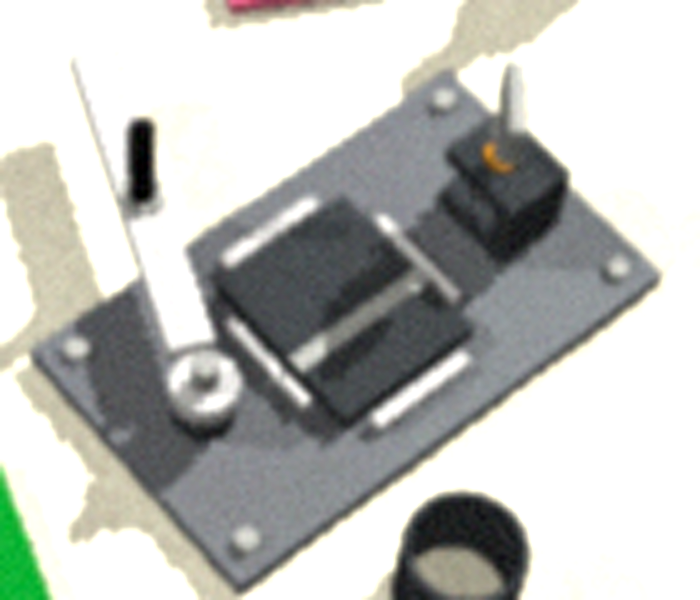

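The top crop shows the fixture: plate corners at about (148,173), (255,157), (260,216), (156,233), hinge (238,187), bar end (220,265), black peg (228,227) and wing (161,195). There is one dark steel coupon at (205,194); the pink ones at (103,175) and (163,279) and the green one at (296,187) are decoys. The only dark grey wing is at (161,195) above an orange dot. Next I measure these.

Run:
```python
from h import *
t=np.load("top0.npz");s=np.load("scene0.npz")
T=lambda x,y:((x+.5)/6-.5+140,(y+.5)/6-.5+145)
S=lambda x,y:((x+.5)/5-.5+220,(y+.5)/5-.5+145)
# plate corners at z=.012; order (+x+y),(+x-y),(-x-y),(-x+y)
ct=[onz(t,*T(*p),.012) for p in [(50,168),(690,72),(720,424),(98,530)]]
cs=[onz(s,*S(*p),.012) for p in [(662,275),(238,592),(32,357),(452,68)]]
model=np.array([[.0825,.14],[.0825,-.14],[-.0825,-.14],[-.0825,.14]])
def fit(m,w):
    w=np.array(w)[:,:2];mc=m.mean(0);wc=w.mean(0);H=(m-mc).T@(w-wc);U,_,V=np.linalg.svd(H);R=(U@V).T
    return R,wc-R@mc,np.abs((w-wc)-(m-mc)@R.T).max()
for n,c in(("top",ct),("scene",cs)):
    R,o,e=fit(model,c);print(n,o,np.degrees(np.arctan2(R[1,0],R[0,0])),"res",e); print(np.round(c,3).tolist())
    print(" hinge",R@[0,-.095]+o," wing",R@[0,.095]+o)
print("peg tri top", tri(t,T(532,488),s,S(141,123)))
print("hinge tri", tri(t,T(590,243),s,S(205,370)))
print("pegtop z.105",onz(t,*T(528,498),.105),onz(s,*S(141,124),.105))
w1,w2=onz(t,*T(98,342),.115),onz(t,*T(155,260),.115);print("wing ends",w1,w2,(w1+w2)/2,np.linalg.norm(w1-w2),np.degrees(np.arctan2(*(w2-w1)[[1,0]])))
print("wing mid scene",onz(s,*S(515,72),.115))
h=onz(t,*T(590,250),.05);b=onz(t,*T(482,722),.044);print("hinge",h,"barend",b,np.linalg.norm(h-b))
for n,(u,v) in dict(stub=(217,137),bottle=(83,253),probe=(361,193)).items(): print(n,onz(t,u,v,.04))
```

```text
top [0.61047299 0.07317665] 7.726431070737243 res 0.008331657131318088
[[0.671, 0.226, 0.012], [0.711, -0.063, 0.012], [0.551, -0.073, 0.012], [0.508, 0.202, 0.012]]
 hinge [ 0.62324511 -0.02096087]  wing [0.59770088 0.16731417]
scene [0.61289599 0.07562701] 8.6512475549716 res 0.002764137801776298
[[0.672, 0.225, 0.012], [0.714, -0.052, 0.012], [0.555, -0.075, 0.012], [0.511, 0.204, 0.012]]
 hinge [ 0.62718585 -0.0182921 ]  wing [0.59860612 0.16954613]
peg tri top (array([0.51781162, 0.00777806, 0.10855468]), np.float64(0.0010875970757462938))
hinge tri (array([ 0.62572562, -0.01763159,  0.05770412]), np.float64(0.0014578143010829231))
pegtop z.105 [0.51377151 0.00908287 0.105     ] [0.51637439 0.00923557 0.105     ]
wing ends [0.57926132 0.18266179 0.115     ] [0.61260738 0.15989247 0.115     ] [0.59593435 0.17127713 0.115     ] 0.04037822734535631 -34.32599735060992
wing mid scene [0.58506017 0.17730726 0.115     ]
hinge [ 0.62419748 -0.01683409  0.05      ] barend [0.42276181 0.03188453 0.044     ] 0.2073302513964409
stub [0.75976238 0.03734569 0.04      ]
bottle [0.45873203 0.38270445 0.04      ]
probe [ 0.60279685 -0.33980598  0.04      ]
```

Choices: the job's bar has its peg at top-view pixel (228,227), checked in the crop and about 110 mm from the hinge. The hinge is at about (0.625,-0.018), the bar at 1.18 rad, and the wing axis at about (0.597,0.170), about 0.82 rad off. The jaw axis (77°) is already tangent to the bar's swing, so I go above the peg.

```bash
python3 -m inch '{"dp":[[0,-12,12],[0,-25,25],[0,-25,25],[0,-25,25],[0,-25,25],[0,-25,25],[0,-25,25],[0,-25,25],[0,-25,25],[0,-25,25],[0,-25,25],[0,-25,25],[0,-25,25],[0,-25,25],[0,-25,25],[0,-25,25],[0,-25,25],[0,-25,25],[0,-25,25],[0,-25,25]],"yaw":[0,0,0,0,0,0,0,0,0,0,0,0,0,0,0,0,0,0,0,0]}' 87
cat >> h.py <<'E'
def go(s,x,y,z):
    R=np.array(s["tcp_rot"]);d=np.array([x,y,z])-s["position"]
    print("tool mm",np.round(R.T@d*1000,1),"jaw deg",round(float(np.degrees(np.arctan2(R[1,1],R[0,1]))),2),"pos",np.round(s["position"],4))
E
python3 - <<'E'
from h import *
from rig import bot
go(bot.read_state(),.518,.0085,.078)
c=bot.capture("wrist");np.savez("w1.npz",**c);crop(c["color"],0,0,512,384,1.5,"pics/w1.png")
c=bot.capture("top");np.savez("t1.npz",**c)
E
```

```text
time_s: 1.82
position: [0.5059, 0.0243, 0.2334]
tcp_rot: [[-0.0, 0.223, 0.975], [0.0, 0.975, -0.223], [-1.0, 0.0, -0.0]]
force: [-0.1, 0.4, -0.9]
opening: 0.996
tool mm [155.4 -12.7  15.3] jaw deg 77.09 pos [0.5059 0.0243 0.2334]
```

View pics/w1.png

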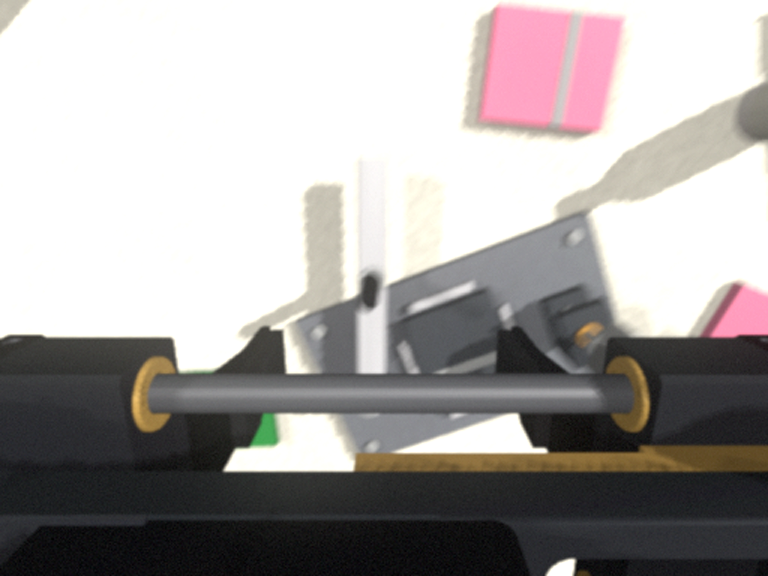

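Run:
```python
from h import *
c=np.load("w1.npz")
for p in [(.518,.0085,.105),(.518,.0085,.044)]: print(proj(c,p)*1.5)
for v in (282,300): print(onz(c,371/1.5,v/1.5,.105))
print("bar end",onz(c,372/1.5,157/1.5,.044))
```

```text
[371.80381078 298.71272042]
[374.80353413 276.13716231]
[0.50634688 0.01074182 0.105     ]
[0.51877635 0.00774749 0.105     ]
bar end [0.42629438 0.02816393 0.044     ]
```

The wrist view agrees: peg at (371,300) of the zoomed view gives (0.5185,0.008), within 1 mm of the top-view estimate. Descend and grip.

```bash
python3 -m inch '{"dp":[[5,-6.5,7.5],[10,-6.5,7.5],[15,0,0],[20,0,0],[20,0,0],[20,0,0],[20,0,0],[15,0,0],[15,0,0],[10,0,0],[5,0,0],[0,0,0]],"yaw":[0,0,0,0,0,0,0,0,0,0,0,0]}' 87
python3 -m inch '{"dp":[[0,0,0],[0,0,0],[0,0,0],[0,0,0],[0,0,0],[0,0,0],[0,0,0],[0,0,0],[0,0,0],[0,0,0]],"yaw":[0,0,0,0,0,0,0,0,0,0]}' 0
python3 - <<'E'
from h import *
from rig import bot
s=bot.read_state();go(s,.518,.0085,.078);print(s["time_s"],s["force"],s["opening"]*87)
c=bot.capture("wrist");crop(c["color"],0,0,512,384,1.5,"pics/w2.png")
E
```

```text
time_s: 2.92
position: [0.5162, 0.0105, 0.0772]
tcp_rot: [[-0.003, 0.222, 0.975], [0.001, 0.975, -0.222], [-1.0, -0.0, -0.003]]
force: [-1.0, 0.1, 1.1]
opening: 1.003
time_s: 3.75
position: [0.5172, 0.0099, 0.0786]
tcp_rot: [[-0.0, 0.223, 0.975], [-0.0, 0.975, -0.223], [-1.0, -0.0, -0.0]]
force: [0.4, 0.3, 0.4]
opening: 0.328
tool mm [ 0.6 -1.2  1.1] jaw deg 77.12 pos [0.5172 0.0099 0.0786]
3.75 [0.39590848 0.30575206 0.44621655] 28.545836814742653
```

View pics/w2.png

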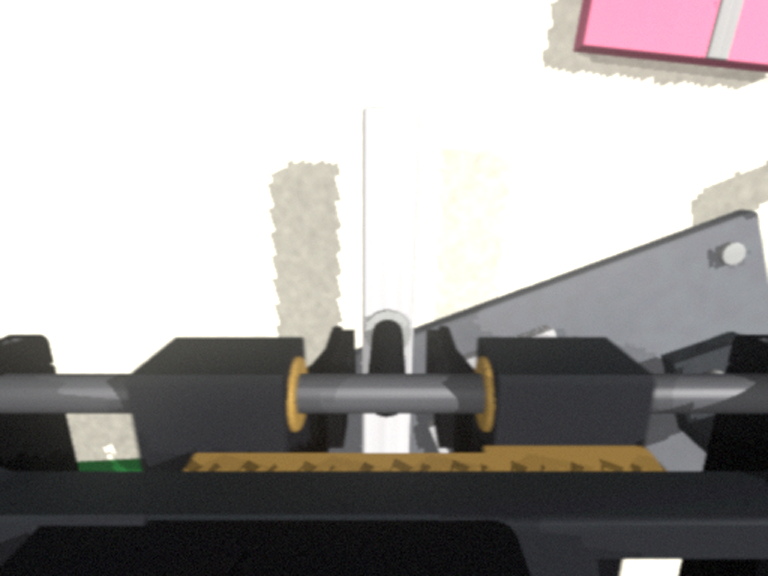

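The peg at (387,360) sits between the pads, and the fingers are still closing.

```bash
python3 -m inch '{"dp":[[0,0,0],[0,0,0],[0,0,0],[0,0,0],[0,0,0],[0,0,0]],"yaw":[0,0,0,0,0,0]}' 0
python3 - <<'E'
from h import *
from rig import bot
s=bot.read_state();go(s,.518,.0085,.078)
print(s["opening"]*87)
h=np.array([.6255,-.018]);p=s["position"][:2]
print("r",np.linalg.norm(p-h),np.degrees(np.arctan2(*(p-h)[::-1])))
# constant-twist rows: yaw a about center at tool z=+r (z points along bar to hinge)
for a in (3.5,4):
    a_=np.radians(a); print(a,110*np.sin(a_),110*(1-np.cos(a_)))
E
```

```text
time_s: 4.3
position: [0.5171, 0.0099, 0.0785]
tcp_rot: [[-0.0, 0.223, 0.975], [-0.0, 0.975, -0.223], [-1.0, -0.0, -0.0]]
force: [-1.0, -0.3, -1.4]
opening: 0.145
tool mm [ 0.5 -1.2  1.2] jaw deg 77.12 pos [0.5171 0.0099 0.0785]
12.653826249884492
r 0.11189731377705649 165.56066799362512
3.5 6.715339348834256 0.2051721735946388
4 7.6732121118537835 0.26795447141933826
```

Gripped at 12.7 mm opening, on the 14 mm peg. Swing the bar in an arc at r≈110 mm, turning with it.

```bash
python3 -m inch '{"dp":[[0,1.9,0],[0,3.8,0.1],[0,5.8,0.2],[0,5.8,0.2],[0,5.8,0.1],[0,5.8,0.2],[0,5.8,0.1],[0,5.8,0.2],[0,5.8,0.1],[0,5.8,0.2],[0,3.8,0.1],[0,1.9,0],[0,0,0]],"yaw":[1,2,3,3,3,3,3,3,3,3,2,1,0]}' 0
python3 - <<'E'
from h import *
from rig import bot
s=bot.read_state();go(s,.518,.0085,.078)
print(s["opening"]*87,s["force"],s["moment"])
for h in ([.6255,-.018],[.627,-.0183]):
  p=s["position"][:2]-np.array(h); print("r",np.linalg.norm(p),np.degrees(np.arctan2(*(p)[::-1])))
c=bot.capture("top");np.savez("t2.npz",**c);crop(c["color"],140,145,270,270,6,"pics/t2.png")
E
```

```text
time_s: 5.38
position: [0.5458, 0.0601, 0.0786]
tcp_rot: [[0.003, 0.68, 0.733], [-0.001, 0.733, -0.68], [-1.0, 0.002, 0.003]]
force: [3.5, -3.3, -4.1]
opening: 0.148
tool mm [  0.5 -56.7  14.8] jaw deg 47.12 pos [0.5458 0.0601 0.0786]
12.907756345300397 [ 3.47412288 -3.34753497 -4.10049759] [-0.57750686 -0.55093338 -0.03412715]
r 0.11160335343833172 135.5881429073101
r 0.11288787986988735 136.0121599593995
```

View pics/t2.png

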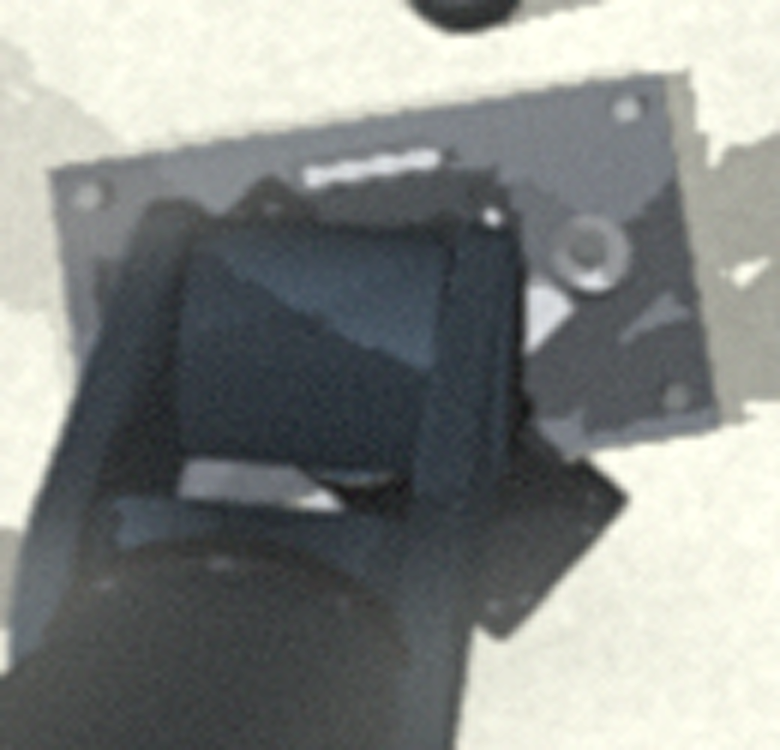

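```bash
python3 -m inch '{"dp":[[0,1.9,0.3],[0,3.8,0.4],[0,5.8,0.4],[0,5.8,0.3],[0,5.8,0.2],[0,5.8,0.2],[0,5.8,0.1],[0,5.8,0.2],[0,5.8,0.1],[0,3.8,0.2],[0,1.9,0.1],[0,0,0]],"yaw":[1,2,3,3,3,3,3,3,3,2,1,0]}' 0
python3 - <<'E'
from h import *
from rig import bot
s=bot.read_state();go(s,.518,.0085,.078)
R=np.array(s["tcp_rot"])
print(s["opening"]*87,"tool F",R.T@s["force"],s["moment"])
for h in ([.6255,-.018],[.627,-.0183]):
  p=s["position"][:2]-np.array(h); print("r",np.linalg.norm(p),np.degrees(np.arctan2(*(p)[::-1])))
E
```

```text
time_s: 6.43
position: [0.5885, 0.0868, 0.0785]
tcp_rot: [[0.001, 0.939, 0.344], [-0.002, 0.344, -0.939], [-1.0, 0.0, 0.002]]
force: [1.6, -5.4, -2.4]
opening: 0.15
tool mm [  0.6 -93.1  49.2] jaw deg 20.15 pos [0.5885 0.0868 0.0785]
13.057987182950194 tool F [ 2.40081818 -0.36243098  5.56610362] [-0.91959587 -0.39567857  0.03719001]
r 0.11109863909357144 109.45545380552525
r 0.11188884110724164 110.12855902500468
```

```bash
python3 -m inch '{"dp":[[0,1.9,0.3],[0,2.9,0.3],[0,2.9,0.3],[0,2.9,0.2],[0,2.9,0.1],[0,2.9,0.1],[0,1.9,0],[0,1.9,0],[0,1.9,0],[0,0,0],[0,0,0]],"yaw":[1,1.5,1.5,1.5,1.5,1.5,1,1,1,0,0]}' 0
cat >> h.py <<'E'
def rep(bot):
    s=bot.read_state();R=np.array(s["tcp_rot"]);p=np.array(s["position"])
    print("t",round(s["time_s"],2),"pos",np.round(p,4),"jaw",round(float(np.degrees(np.arctan2(R[1,1],R[0,1]))),2),"open",round(s["opening"]*87,1),"Ftool",np.round(R.T@s["force"],1),"M",np.round(s["moment"],2))
    q=p[:2]-np.array([.6258,-.018]);print("r",np.linalg.norm(q).round(4),np.degrees(np.arctan2(q[1],q[0])).round(2))
    return s
E
python3 -c "
from h import *
from rig import bot
rep(bot)"
```

```text
time_s: 7.35
position: [0.6012, 0.0899, 0.0783]
tcp_rot: [[-0.018, 0.988, 0.153], [-0.005, 0.153, -0.988], [-1.0, -0.019, 0.002]]
force: [-11.9, -10.5, 10.1]
opening: 0.151
t 7.35 pos [0.6012 0.0899 0.0783] jaw 8.8 open 13.1 Ftool [ -9.8 -13.5   8.5] M [-1.68  1.81  0.14]
r 0.1106 102.85
```

At the detent (102.9° against an expected 102.7° onset), with 13 N opposing. I push through it.

```bash
python3 -m inch '{"dp":[[0,2,0],[0,2,0],[0,2,0],[0,0,0],[0,0,0]],"yaw":[0,0,0,0,0]}' 0
python3 -c "
from h import *
from rig import bot
rep(bot)
c=bot.capture('scene');np.savez('s3.npz',**c);crop(c['color'],220,145,360,265,5,'pics/s3.png')"
```

```text
time_s: 7.77
position: [0.6079, 0.0913, 0.0783]
tcp_rot: [[-0.016, 0.988, 0.152], [-0.003, 0.152, -0.988], [-1.0, -0.017, 0.001]]
force: [-10.0, -7.8, 8.1]
opening: 0.15
t 7.77 pos [0.6079 0.0913 0.0783] jaw 8.72 open 13.1 Ftool [ -7.9 -11.2   6.2] M [-1.51  1.52 -0.04]
r 0.1107 99.28
```

View pics/s3.png

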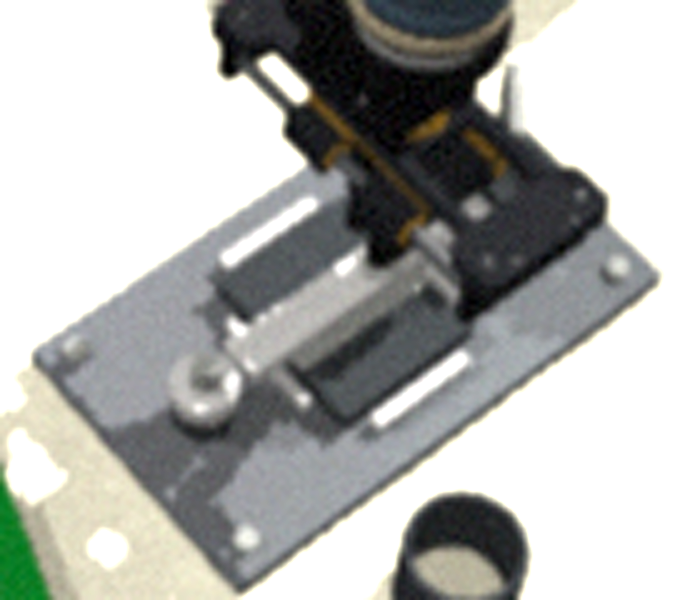

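The bar jumped on: it moved 6.7 mm for 6 mm commanded, while the force dropped. In view it lies along the plate over the coupon. I push a bit more to prove the stop.

```bash
python3 -m inch '{"dp":[[0,2,0],[0,2,0],[0,1,0],[0,0,0],[0,0,0]],"yaw":[0,0,0,0,0]}' 0
python3 -c "
from h import *
from rig import bot
rep(bot)"
```

```text
time_s: 8.23
position: [0.6081, 0.0914, 0.0781]
tcp_rot: [[-0.027, 0.988, 0.153], [-0.005, 0.153, -0.988], [-1.0, -0.028, 0.001]]
force: [-18.4, -11.0, 14.8]
opening: 0.151
t 8.23 pos [0.6081 0.0914 0.0781] jaw 8.78 open 13.1 Ftool [-14.3 -20.3   8. ] M [-1.91  2.74  0.04]
r 0.1109 99.19
```

The bar is on its stop: 0.2 mm for 5 mm commanded, with the force up to 20 N. Relax the push, open, and rise.

```bash
python3 -m inch '{"dp":[[0,-3,0],[0,-3,0],[0,-3,0],[0,-1,0],[0,0,0]],"yaw":[0,0,0,0,0]}' 0
python3 -c "
from h import *
from rig import bot
rep(bot)"
python3 -m inch '{"dp":[[0,0,0],[0,0,0],[0,0,0],[0,0,0],[0,0,0],[0,0,0],[0,0,0],[0,0,0],[0,0,0],[0,0,0]],"yaw":[0,0,0,0,0,0,0,0,0,0]}' 70
python3 -m inch '{"dp":[[-10,0,0],[-20,0,0],[-20,0,0],[-20,0,0],[-20,0,0],[-20,0,0],[-10,0,0],[0,0,0]],"yaw":[0,0,0,0,0,0,0,0]}' 70
python3 -c "
from h import *
from rig import bot
rep(bot)
c=bot.capture('wrist');np.savez('w4.npz',**c);crop(c['color'],0,0,512,384,1.5,'pics/w4.png')
c=bot.capture('scene');np.savez('s4.npz',**c);crop(c['color'],220,145,360,265,5,'pics/s4.png')"
```

```text
time_s: 8.65
position: [0.6078, 0.0913, 0.0784]
tcp_rot: [[-0.005, 0.989, 0.151], [-0.002, 0.151, -0.989], [-1.0, -0.006, 0.001]]
force: [-1.9, -5.7, 0.8]
opening: 0.152
t 8.65 pos [0.6078 0.0913 0.0784] jaw 8.67 open 13.2 Ftool [-0.8 -2.7  5.3] M [-1.02  0.29  0.01]
r 0.1107 99.34
time_s: 9.48
position: [0.6105, 0.0927, 0.0785]
tcp_rot: [[0.0, 0.989, 0.15], [0.0, 0.15, -0.989], [-1.0, 0.0, -0.0]]
force: [-0.0, 0.1, 1.0]
opening: 0.778
time_s: 10.15
position: [0.6123, 0.0927, 0.2019]
tcp_rot: [[0.006, 0.989, 0.15], [-0.0, 0.15, -0.989], [-1.0, 0.006, 0.001]]
force: [0.1, -0.8, -0.1]
opening: 0.806
t 10.15 pos [0.6123 0.0927 0.2019] jaw 8.62 open 70.1 Ftool [ 0.1 -0.   0.8] M [-0.11  0.01  0.  ]
r 0.1115 96.95
```

View pics/w4.png

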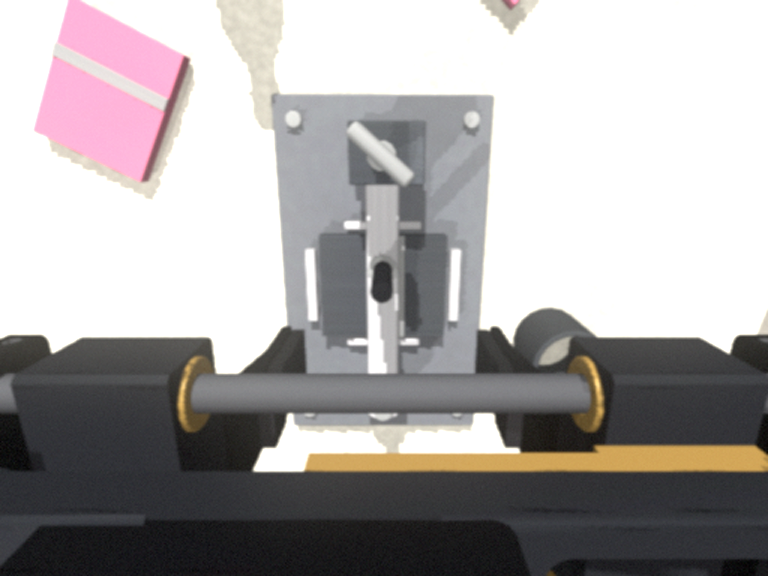

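View pics/s4.png

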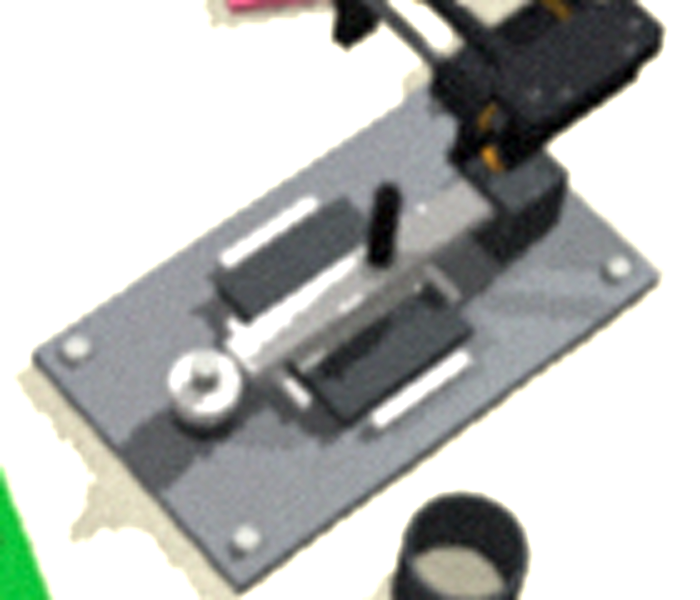

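Wrist view: the bar at (383,187) runs into the clevis. The wing's top runs from (355,128) to (408,178), and the peg is at (381,282).

Run:
```python
from h import *
c=np.load("w4.npz");f=lambda x,y,z:onz(c,(x+.5)/1.5-.5,(y+.5)/1.5-.5,z)
# wing bright mask
g=c["color"][75:130,225:285].astype(int)
m=((g.min(2)>95)).astype(np.uint8);n,l,st,ce=cv2.connectedComponentsWithStats(m)
print(st,ce+[225,75])
a,b=f(355,130,.115),f(408,178,.115);d=b-a
print(a,b,(a+b)/2,np.linalg.norm(d),np.degrees(np.arctan2(d[1],d[0])))
for k in [(276,96),(492,96)]: print("plate +y corner",f(*k,.012))
p=f(276,96,.012)-f(492,96,.012); print("plate x yaw",np.degrees(np.arctan2(-p[1],-p[0])))
e=f(383,187,.044)-f(382,330,.044);print("bar dir",np.degrees(np.arctan2(e[1],e[0])))
print("peg top",f(381,296,.105))
```

```text
[[   6    2   54   53 1902]
 [   0    0   60   55 1250]
 [  21   32    7    6   15]
 [  19   48   21    7  133]] [[260.26761304 103.03732913]
 [245.8528      97.7432    ]
 [248.8        109.6       ]
 [253.93233083 126.31578947]]
[0.58130493 0.17962186 0.115     ] [0.61267106 0.15973794 0.115     ] [0.59698799 0.1696799  0.115     ] 0.0371376365624389 -32.37181376750743
plate +y corner [0.51273209 0.20030175 0.012     ]
plate +y corner [0.66966223 0.22441138 0.012     ]
plate x yaw 8.73422614947888
bar dir 98.00068451301375
peg top [0.6082567  0.08857023 0.105     ]
```

Wing axis (0.597,0.1695), agreeing with hinge + 190 mm; wing direction about 147°, so the jaw should be at about 56.5°. Move over it and turn.

```bash
python3 -m inch '{"dp":[[0,-0.6,-10],[0,-1,-20],[0,-1,-20],[0,-1,-20],[0,0,-8.3],[0,0,0],[0,0,0],[0,0,0],[0,0,0],[0,0,0],[0,0,0],[0,0,0],[0,0,0],[0,0,0],[0,0,0]],"yaw":[0,0,0,0,-3,-6,-6,-6,-6,-6,-6,-6,-3,0,0]}' 60
python3 -c "
from h import *
from rig import bot
s=rep(bot);go(s,.597,.1695,.092)
c=bot.capture('wrist');np.savez('w5.npz',**c);crop(c['color'],0,0,512,384,1.5,'pics/w5.png')"
```

```text
time_s: 11.5
position: [0.5942, 0.17, 0.1971]
tcp_rot: [[-0.003, 0.551, 0.834], [-0.0, 0.834, -0.551], [-1.0, -0.002, -0.002]]
force: [-0.3, 0.4, -0.2]
opening: 0.687
t 11.5 pos [0.5942 0.17   0.1971] jaw 56.55 open 59.8 Ftool [ 0.2  0.2 -0.5] M [-0.06  0.01  0.02]
r 0.1906 99.54
tool mm [105.1   1.3   2.9] jaw deg 56.55 pos [0.5942 0.17   0.1971]
```

View pics/w5.png

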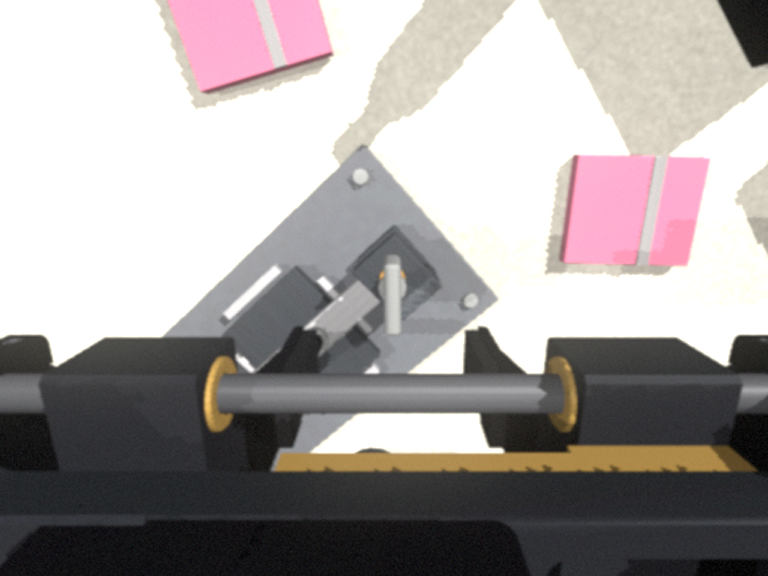

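The wing, from (392,258) to (394,330), is upright in the wrist view, so the jaws are aligned across its faces. Refine the centre.

Run:
```python
from h import *
from rig import bot
c=np.load("w5.npz");f=lambda x,y,z:onz(c,(x+.5)/1.5-.5,(y+.5)/1.5-.5,z)
a,b=f(392.5,257,.115),f(394,331,.115);d=b-a;m=(a+b)/2
print(a,b,m,np.linalg.norm(d),np.degrees(np.arctan2(d[1],d[0])))
s=bot.read_state();go(s,m[0],m[1],.092);go(s,.597,.1695,.092)
```

```text
[0.57473685 0.18407656 0.115     ] [0.61198861 0.16063577 0.115     ] [0.59336273 0.17235617 0.115     ] 0.04401323162902587 -32.18028433614267
tool mm [105.4   1.6  -2. ] jaw deg 56.55 pos [0.5944 0.1699 0.1974]
tool mm [105.4   1.2   2.6] jaw deg 56.55 pos [0.5944 0.1699 0.1974]
```

```bash
python3 -m inch '{"dp":[[5,1.4,1],[10,0,0],[15,0,0],[15,0,0],[15,0,0],[15,0,0],[15,0,0],[10,0,0],[5,0,0],[0,0,0],[0,0,0]],"yaw":[-1,0,0,0,0,0,0,0,0,0,0]}' 50
python3 -c "
from h import *
from rig import bot
s=rep(bot);go(s,.597,.1695,.092)"
python3 -m inch '{"dp":[[0,0,0],[0,0,0],[0,0,0],[0,0,0],[0,0,0],[0,0,0],[0,0,0],[0,0,0],[0,0,0],[0,0,0]],"yaw":[0,0,0,0,0,0,0,0,0,0]}' 0
python3 -c "
from h import *
from rig import bot
s=rep(bot);go(s,.597,.1695,.092)
c=bot.capture('scene');crop(c['color'],220,115,360,235,5,'pics/s6.png')
c=bot.capture('wrist');crop(c['color'],0,0,512,384,1.5,'pics/w6.png')"
```

```text
time_s: 12.47
position: [0.5969, 0.1702, 0.0934]
tcp_rot: [[-0.0, 0.536, 0.844], [0.0, 0.844, -0.536], [-1.0, -0.0, -0.0]]
force: [-0.0, 0.0, -1.0]
opening: 0.572
t 12.47 pos [0.5969 0.1702 0.0934] jaw 57.61 open 49.8 Ftool [ 1.  0. -0.] M [-0.08  0.02  0.03]
r 0.1904 98.73
tool mm [ 1.4 -0.5  0.5] jaw deg 57.61 pos [0.5969 0.1702 0.0934]
time_s: 13.3
position: [0.5965, 0.1697, 0.0937]
tcp_rot: [[-0.001, 0.535, 0.845], [-0.001, 0.845, -0.535], [-1.0, -0.001, -0.0]]
force: [-1.1, -2.5, 1.8]
opening: 0.111
t 13.3 pos [0.5965 0.1697 0.0937] jaw 57.63 open 9.6 Ftool [-1.8 -2.7  0.4] M [-0.45  0.25 -0.01]
r 0.19 98.87
tool mm [1.7 0.1 0.5] jaw deg 57.63 pos [0.5965 0.1697 0.0937]
```

View pics/w6.png

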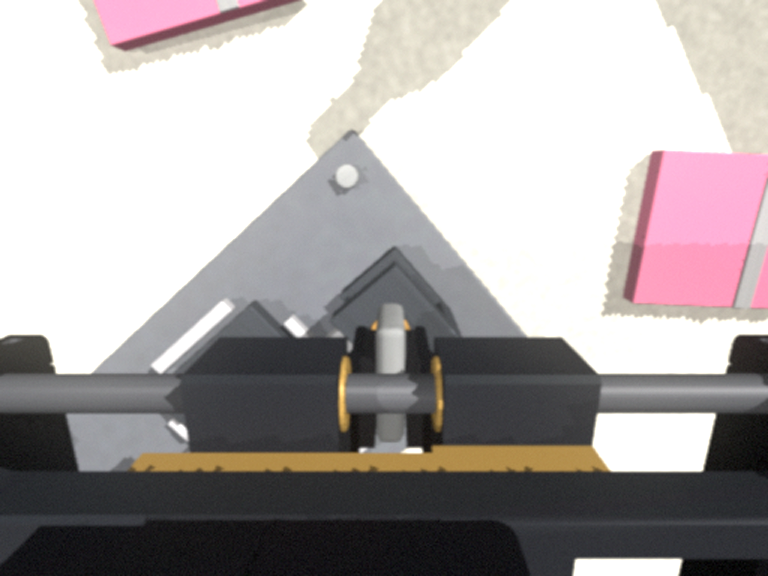

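Wing gripped: opening 9.6 mm, TCP at 190 mm from the hinge. Turn clockwise.

```bash
python3 -m inch '{"dp":[[0,0,0],[0,0,0],[0,0,0],[0,0,0],[0,0,0],[0,0,0],[0,0,0],[0,0,0],[0,0,0],[0,0,0],[0,0,0],[0,0,0],[0,0,0],[0,0,0],[0,0,0],[0,0,0]],"yaw":[1,2,3,3,3,3,3,3,3,3,3,3,3,3,2,0]}' 0
python3 -c "
from h import *
from rig import bot
rep(bot)"
python3 -m inch '{"dp":[[0,0,0],[0,0,0],[0,0,0],[0,0,0]],"yaw":[2,2,2,0]}' 0
python3 -c "
from h import *
from rig import bot
rep(bot)"
```

```text
time_s: 14.73
position: [0.5962, 0.1695, 0.0937]
tcp_rot: [[-0.001, 0.959, 0.285], [-0.001, 0.285, -0.959], [-1.0, -0.002, 0.001]]
force: [-3.0, -4.5, 3.6]
opening: 0.11
t 14.73 pos [0.5962 0.1695 0.0937] jaw 16.56 open 9.6 Ftool [-3.6 -4.2  3.5] M [-0.8   0.37 -0.01]
r 0.1898 98.96
time_s: 15.07
position: [0.5962, 0.1695, 0.0936]
tcp_rot: [[-0.002, 0.983, 0.184], [-0.001, 0.184, -0.983], [-1.0, -0.002, 0.001]]
force: [-2.1, -5.3, 4.2]
opening: 0.111
t 15.07 pos [0.5962 0.1695 0.0936] jaw 10.59 open 9.6 Ftool [-4.2 -3.1  4.8] M [-0.84  0.45 -0.05]
r 0.1898 98.98
```

```bash
python3 -m inch '{"dp":[[0,0,0],[0,0,0],[0,0,0]],"yaw":[1.5,1.5,0]}' 0
python3 -c "
from h import *
from rig import bot
rep(bot)"
python3 -m inch '{"dp":[[0,0,0],[0,0,0],[0,0,0]],"yaw":[1.5,1.5,0]}' 0
python3 -c "
from h import *
from rig import bot
rep(bot)"
python3 -m inch '{"dp":[[0,0,0],[0,0,0],[0,0,0]],"yaw":[1,1,0]}' 0
python3 -c "
from h import *
from rig import bot
rep(bot)"
```

```text
time_s: 15.32
position: [0.5962, 0.1695, 0.0936]
tcp_rot: [[-0.001, 0.991, 0.134], [-0.002, 0.134, -0.991], [-1.0, -0.002, 0.001]]
force: [-2.8, -4.1, 3.7]
opening: 0.112
t 15.32 pos [0.5962 0.1695 0.0936] jaw 7.71 open 9.7 Ftool [-3.7 -3.4  3.7] M [-0.87  0.42  0.41]
r 0.1898 98.98
time_s: 15.57
position: [0.5962, 0.1696, 0.0936]
tcp_rot: [[-0.001, 0.997, 0.083], [-0.002, 0.083, -0.997], [-1.0, -0.001, 0.002]]
force: [-2.9, -4.6, 4.4]
opening: 0.117
t 15.57 pos [0.5962 0.1696 0.0936] jaw 4.78 open 10.1 Ftool [-4.3 -3.3  4.4] M [-0.8   0.51  0.62]
r 0.1899 98.98
time_s: 15.82
position: [0.5961, 0.1697, 0.0936]
tcp_rot: [[-0.001, 0.999, 0.048], [-0.001, 0.048, -0.999], [-1.0, -0.001, 0.001]]
force: [-2.7, -4.3, 4.3]
opening: 0.125
t 15.82 pos [0.5961 0.1697 0.0936] jaw 2.75 open 10.8 Ftool [-4.2 -2.9  4.1] M [-0.8   0.55  0.62]
r 0.1901 98.98
```

It is seated: the resisting moment rises from 0.05 to 0.62 N m and levels off, starting at a jaw angle of about 8.7°, which matches the fixture yaw. Back off to a jaw angle of 98.7°, i.e. −96° in all.

```bash
python3 -m inch '{"dp":[[0,0,0],[0,0,0],[0,0,0],[0,0,0],[0,0,0],[0,0,0],[0,0,0],[0,0,0],[0,0,0],[0,0,0],[0,0,0],[0,0,0],[0,0,0],[0,0,0],[0,0,0],[0,0,0]],"yaw":[-1,-2,-3,-3,-3,-3,-3,-3,-3,-3,-3,-3,-3,-3,-3,-3]}' 0
python3 -c "
from h import *
from rig import bot
rep(bot)"
python3 -m inch '{"dp":[[0,0,0],[0,0,0],[0,0,0],[0,0,0],[0,0,0],[0,0,0],[0,0,0],[0,0,0],[0,0,0],[0,0,0],[0,0,0],[0,0,0],[0,0,0],[0,0,0],[0,0,0],[0,0,0],[0,0,0],[0,0,0],[0,0,0]],"yaw":[-3,-3,-3,-3,-3,-3,-3,-3,-3,-3,-3,-3,-3,-3,-3,-3,-2,-1,0]}' 0
python3 -c "
from h import *
from rig import bot
rep(bot)"
```

```text
time_s: 17.15
position: [0.5961, 0.17, 0.0936]
tcp_rot: [[-0.001, 0.673, 0.74], [-0.0, 0.74, -0.673], [-1.0, -0.001, -0.001]]
force: [-3.6, -4.3, 4.3]
opening: 0.111
t 17.15 pos [0.5961 0.17   0.0936] jaw 47.74 open 9.6 Ftool [-4.3 -5.6  0.2] M [-0.75  0.44 -0.07]
r 0.1903 98.97
time_s: 18.73
position: [0.5962, 0.17, 0.0936]
tcp_rot: [[-0.001, -0.15, 0.989], [-0.0, 0.989, 0.15], [-1.0, 0.0, -0.001]]
force: [-3.5, -3.4, 5.2]
opening: 0.111
t 18.73 pos [0.5962 0.17   0.0936] jaw 98.63 open 9.7 Ftool [-5.2 -2.8 -4. ] M [-0.64  0.53  0.02]
r 0.1904 98.95
```

```bash
python3 -m inch '{"dp":[[0,0,0],[0,0,0],[0,0,0],[0,0,0],[0,0,0],[0,0,0]],"yaw":[0,0,0,0,0,0]}' 0
python3 -c "
from h import *
from rig import bot
rep(bot)
a=bot.capture('scene')['color'];b=bot.capture('wrist')['color']
crop(a,80,60,420,300,2.2,'pics/s9.png');crop(b,0,0,512,384,1.5,'pics/w9.png')"
```

```text
time_s: 19.23
position: [0.5962, 0.17, 0.0936]
tcp_rot: [[-0.001, -0.15, 0.989], [-0.0, 0.989, 0.15], [-1.0, -0.0, -0.001]]
force: [-2.7, -4.1, 4.8]
opening: 0.108
t 19.23 pos [0.5962 0.17   0.0936] jaw 98.61 open 9.4 Ftool [-4.8 -3.7 -3.3] M [-0.61  0.56  0.05]
r 0.1904 98.96
```

View pics/s9.png

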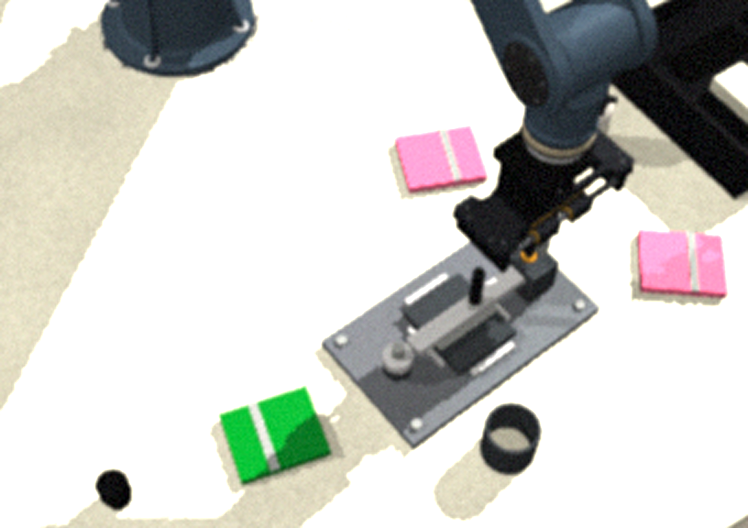

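View pics/w9.png

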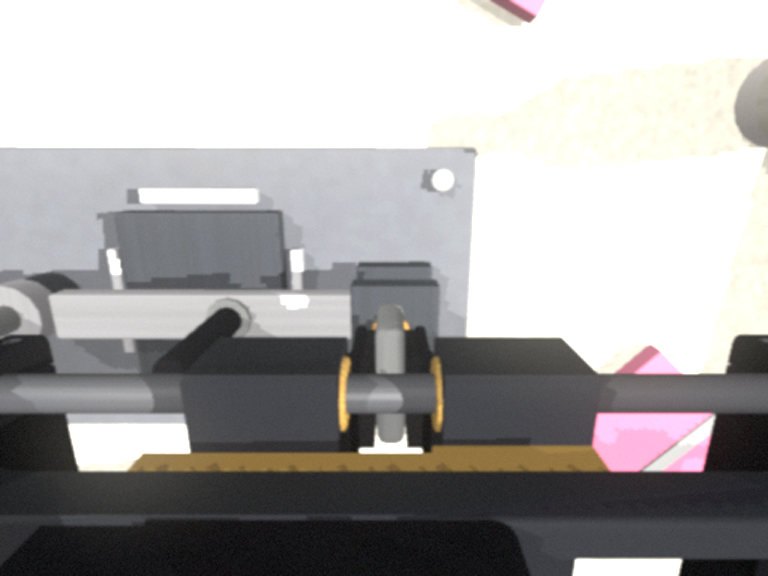

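The wrist view shows the wing (390,370) square across the fixture in the pads, the bar (200,315) horizontal in the image and in the clevis, and the coupon in its nest. The probe, pipe stub and bottle are standing where they were. Hand in.

```bash
python3 -c "
from rig import bot
print(bot.hand_in())"
```

```text
the job is handed in; nothing more can be done
None
```

I shut the keeper bar, seated the thumbscrew, backed it off a quarter turn and handed in at about 19 s of the 51 s. No verdict was reported.

- **Keeper bar:** I swung it shut by its peg, and it jumped past the detent. At the stop it moved only 0.2 mm for 5 mm more commanded, with the resisting force rising to 20 N.
- **Thumbscrew seated:** The moment opposing the turn rose from about 0.05 to 0.62 N m and levelled off, starting near a jaw angle of 8.7°. That matches the fixture's measured yaw. I turned the jaws about 6° past that point, so they slipped slightly on the wing and realigned as I backed it off.
- **Final hold:** The jaw is at 98.6°, about 90° off the seat, and still. The fingers are closed on the wing at 9.4 mm opening. I did not measure the finger contact force directly; the interface fixes the grip at half the maximum.
- **Everything else:** In the last pictures the bar is in the clevis, the test plate is in its nest and the bystanders look unmoved. I judged these by eye, not by measurement.

One measurement disagreed. One plate corner in the first top view was picked about 10 mm off, on a shadow. I used the scene-view fit instead, and the wrist view later agreed with it to about 2 mm.

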